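# Load the ring weights onto the tester's spindle by size

## Task

Load the compression tester: thread the three ring weights onto the upright spindle of the white loading stage, widest at the bottom, then the middle one, then the narrowest on top, each lowered until it lies flat rather than dropped down the rod. Let go of them and leave the other things on the bench where they are.

Things in the scene. Friction and masses are not known exactly. Their poses are not given: they have to be found in the camera images.
- spindle_foot (a point): foot of the load spindle, on its axis, at the top of the black disc (90 mm diameter) of the loading stage, 30 mm above the bench; z up. The spindle is an upright aluminium rod 14 mm in diameter that rises 52 mm above this point, its last 6 mm tapering to 6 mm diameter.
- stage: the loading stage: a white box fixed to the bench, 150 x 120 mm and 24 mm high, under the 6 mm thick black disc; origin on the bench under the spindle, x along its long side; the box's centre lies 10 mm along +x from the spindle; a black display strip and two small lamps lie flush at its +x end
- wide_center (a point): centre (half-way up) of the wide, blue-painted ring weight, outer diameter 60 mm, 15 mm thick, bore 20 mm through, about 300 g, loose and lying flat on the bench; z is the ring's axis
- middle_center (a point): centre (half-way up) of the middle, brass ring weight, outer diameter 50 mm, 15 mm thick, bore 20 mm through, about 210 g, loose and lying flat on the bench; z is the ring's axis
- narrow_center (a point): centre (half-way up) of the narrow, black-coated ring weight, outer diameter 40 mm, 15 mm thick, bore 20 mm through, about 110 g, loose and lying flat on the bench; z is the ring's axis
- wide: the wide blue ring, same frame directions as its centre; origin at the centre of its underside as it starts, 7.5 mm below its centre
- middle: the middle brass ring, likewise
- narrow: the narrow black ring, likewise
- cork_ring: cork flask-support ring, outer diameter 76 mm, bore 44 mm, 24 mm high; bystander; origin at the centre of its underside, z up
- beaker: glass beaker, 68 mm diameter, 85 mm high; bystander; origin at the centre of its underside, z up
- amber_bottle: amber glass bottle with black cap, 64 mm diameter, 130 mm high; bystander; origin at the centre of its underside, z up
- white_bottle: white plastic bottle with red cap, 68 mm diameter, 150 mm high; bystander; origin at the centre of its underside, z up
- jar: white plastic jar, 70 mm diameter, 70 mm high; bystander; origin at the centre of its underside, z up
- timer: blue bench timer, 50 x 80 x 22 mm, lying flat; bystander; origin at the centre of its underside, z up
- wrench: steel spanner 150 mm long lying flat along its own x; bystander; origin at the centre of its underside, z up
Not all that is in view belongs to the job. Several things have the shape of the narrow; the one meant has the colours described above.

How it is judged:
By the outcome, as a careful person would: the job done as asked, in the order asked, and still so for the second after the job is handed in, with the robot touching nothing.
It also fails if it takes over 67 s, if anything falls off the work surface, if the arm or the gripper's body presses on something with over 40 N, if the wrist force passes 120 N, or if a joint passes its speed limit or range.

## Robot

A 7-joint arm with a two-finger parallel gripper is mounted at the origin on the work surface. World frame = base frame: x ahead of the robot, y to its left, z up, the work surface at z = 0. Lengths are in mm, angles in rad, forces in N, time in s.
With the tool pointing down it reaches from about 350 to 900 mm from the base axis. Payload 8.1 kg.
Tool frame: the origin (TCP) lies at the very end of the fingers, on their centre line; the grasp point (between the pads) lies 19 mm behind it (arm.tcp_to_grasp is the distance from the TCP to the grasp point, in mm); z points along the fingers, y is the line along which they close (so a half turn about z gives the same grasp; the last joint's range is limited). The gripper opens to 85 mm and grips with 20 to 120 N. Pads are 22 mm wide; open, the fingers measure 114 mm over their backs; the gripper's body (76 mm by 85 mm) begins 54 mm behind the grasp point. The pads swing forward as they close: fully open they stand 13 mm farther back than shut.
Start: joints at [1.089, 0.434, 0.025, 1.573, -0.012, 1.134, -0.075], TCP at [231.106, -580.716, 231.323] pointing down, gripper open.
Joint ranges: [-2.62, 2.62], [-0.44, 2.09], [-1.27, 1.32], [0.08, 2.57], [-1.32, 4.46], [0.12, 2], [-2.74, 2.74]. Speed limits (rad/s): [2.22, 2.22, 3.01, 3.01, 3.14, 3.14, 3.14].

## Interface

Orientations are given as a unit quaternion [w, x, y, z].
In Python, from cell import arm gives the robot as it stands. The module is installed in compiled form; this text tells all that it offers. Calls block until the motion is done:
- arm.reach(position, orientation): joint-space move of the TCP to a pose.
- arm.move_straight(position, attitude=None, rate=150): straight line of the TCP; attitude=None keeps the orientation; rate is the mean speed in mm/s.
- arm.set_joints(angles): joint-space move.
- arm.gripper_to(opening, grip_force=None): finger opening in mm; grip_force is the grip in N (None keeps the last); returns when the fingers have stopped.
- arm.pause(seconds).
- arm.inverse_kinematics(position, orientation): joint angles nearest the present ones, or None.
- arm.snapshot(name): name is "scene" or "top" or "wrist"; returns a dict with "image" (480x640x3 uint8, red, green, blue), "z_map" (480x640 float32, mm along the optical axis (not along the pixel's ray), 0 where there is no reading), "K" (3x3 intrinsics, pixels), "R" (3x3) and "t" (3): a world point X has camera coordinates R X + t. Camera axes: x right, y down, z forward; pixel columns grow to the right and rows downward; lengths in mm; the calibration is good to about 2 mm. A picture is of the moment at which its call begins.
A pose or a line that the arm cannot do raises arm.Unreachable and nothing moves.
- arm.hand_in(): hands the job in; it is judged then, once.
Readings, each from a call of its own:
- arm.current_time(): time.
- arm.current_joint_pos(): joint angles.
- arm.current_qvel(): joint speeds.
- arm.current_tau(): joint torques, N m.
- arm.current_eef_pos(): TCP position.
- arm.current_tcp_rot(): TCP orientation.
- arm.current_wrist_force(): force on the tool from outside, world axes, zero at the start.
- arm.current_ft_torque(): the same for the moment, N m.
- arm.current_grip_width(): finger opening in mm.
- arm.current_grasp_force(): force on a finger pad.
Only numpy, scipy, OpenCV 4.12 (cv2) and the standard library are available. Lean on these libraries where they do the work, as an engineer would, in place of code of your own. Each camera call takes 0.05 s, during which the arm holds its last target. There are 200 camera calls.

## Working session

There is one attempt and no reset: what is moved stays moved. The work goes in short steps, each a Python script; the robot and the scene stay as the last script left them, time stands still between calls to the robot, and variables do not carry over. Pictures are saved under pics/ and viewed, at most 10 in all, crops included, and the job is handed in when it is done.

```bash
mkdir -p pics
python3 - <<'E'
from cell import arm
import cv2,pickle,numpy as np
d={n:arm.snapshot(n) for n in("scene","top")}
pickle.dump(d,open('s0.pkl','wb'))
for n in d:
    cv2.imwrite(f'pics/{n}0.png',d[n]['image'][:,:,::-1]); print(n,d[n]['K'].tolist(),d[n]['R'].round(3).tolist(),d[n]['t'].round(1))
print(arm.current_time(),arm.current_tcp_rot(),arm.current_grip_width())
E
```

```text
scene [[503.283768043138, 0.0, 322.07280613735526], [0.0, 503.283768043138, 241.2557263239404], [0.0, 0.0, 1.0]] [[0.713, 0.701, -0.015], [0.537, -0.56, -0.631], [-0.45, 0.442, -0.776]] [-417.2 -274.5 1296.4]
top [[491.532409064371, 0.0, 321.7745940200795], [0.0, 491.532409064371, 228.24337822636355], [0.0, 0.0, 1.0]] [[0.017, -1.0, -0.004], [-0.998, -0.017, -0.054], [0.054, 0.005, -0.999]] [  29.5  586.8 1067.3]
0.1 [-6.89295410e-04  9.82128234e-01  1.88211629e-01 -2.00917128e-04] 85.48308618217105
```

View pics/top0.png

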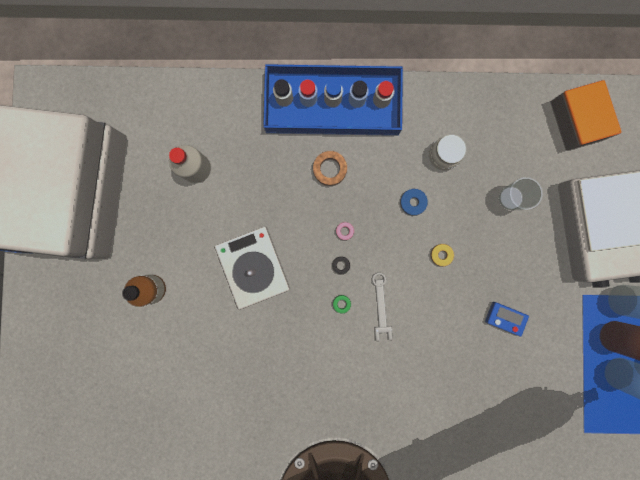

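View pics/scene0.png

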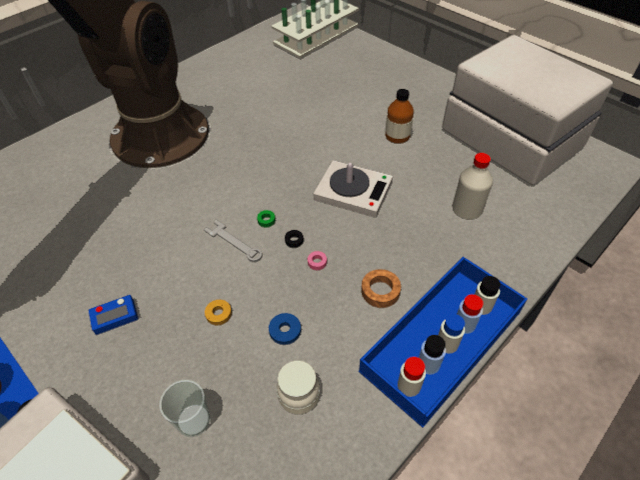

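Top view: the stage disc is at about (253,272), the blue wide ring at (414,202) and the brass one at (442,255). Three things have the narrow ring's shape: pink (345,231), black (341,265) and green (341,304). The black one fits the "black-coated" description. I'll measure and confirm with a crop.

```bash
cat > h.py <<'E'
import cv2,numpy as np
def ray(d,uv,z):
    uv=np.atleast_2d(np.array(uv,float)); c=np.c_[uv,np.ones(len(uv))]@np.linalg.inv(d['K']).T
    w=c@d['R']; o=-d['R'].T@d['t']; return o+w*((z-o[2])/w[:,2])[:,None]
def blob(d,mask,seed,z,r=40):
    """contour of the mask component nearest the seed, cast on plane z -> centre, diameter"""
    m=np.zeros(mask.shape,np.uint8); cv2.circle(m,tuple(int(s) for s in seed),r,255,-1)
    m=cv2.morphologyEx(m&mask,cv2.MORPH_CLOSE,np.ones((3,3)))
    cs,_=cv2.findContours(m,cv2.RETR_EXTERNAL,cv2.CHAIN_APPROX_NONE)
    c=max(cs,key=cv2.contourArea)[:,0]; p=ray(d,c,z)
    e=cv2.fitEllipse(p[:,:2].astype(np.float32)); return np.r_[e[0],e[1]].round(1)
def masks(d):
    h=cv2.cvtColor(d['image'],cv2.COLOR_RGB2HSV)
    return dict(wide=cv2.inRange(h,(95,120,40),(125,255,255)),middle=cv2.inRange(h,(15,110,60),(35,255,255)),
      dark=cv2.inRange(h,(0,0,0),(179,90,75)))
E
python3 - <<'E'
from h import *; import pickle
s=pickle.load(open('s0.pkl','rb'))
for n,seeds in(('top',dict(wide=(414,202),middle=(442,255),narrow=(341,265),disc=(253,272))),('scene',dict(wide=(285,328),middle=(218,312),narrow=(294,239),disc=(350,181)))):
    d=s[n];M=masks(d)
    for k,u in seeds.items():
        m=M.get(k,M['dark']); z=30 if k=='disc' else 15
        print(n,k,blob(d,m,u,z,r=30 if k=='disc' else 22))
d=s['top']['image']
cv2.imwrite('pics/crop.png',cv2.resize(d[180:330,220:420],None,fx=4,fy=4,interpolation=cv2.INTER_CUBIC)[:,:,::-1])
E
```

```text
top wide [ 649.  -162.6   55.2   55.9]
top middle [ 532.8 -225.7   46.9   47.8]
top narrow [506.3  -3.1  35.6  37.1]
top disc [544.9 210.5   5.3  41.7]
scene wide [ 651.  -165.4   57.    62.2]
scene middle [ 535.8 -228.4   48.6   55. ]
scene narrow [509.7  -8.   38.3  47.3]
scene disc [490.2 183.5  84.6  86.5]
```

View pics/crop.png

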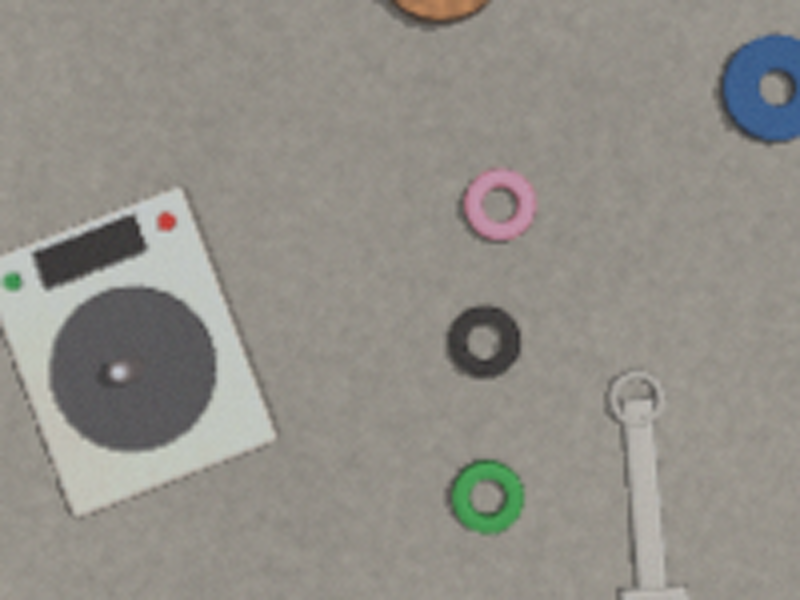

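Only the black ring at (341,265) fits: it is black, between the pink one and the green one. Moving above the wide ring for a close look.

Run:
```python
from cell import arm
from h import *
import pickle
arm.reach([650,-164,150],[0,1,0,0]); print(arm.current_time(),arm.current_joint_pos())
d=arm.snapshot("wrist"); pickle.dump(d,open('w1.pkl','wb')); cv2.imwrite('pics/w1.png',d['image'][:,:,::-1])
print((-d['R'].T@d['t']).round(1),d['R'].round(2).tolist())
c=d['R']@np.array([650,-164,15])+d['t']; u=d['K']@c/c[2]; print(u)
print(blob(d,masks(d)['wide'],u[:2],15,150))
```

```text
2.2417 [ 0.22957094  0.57961586 -0.09400342  1.53914203  0.06117836  1.02552043
 -1.4534666 ]
[ 718.3 -167.3  292.7] [[-0.0, -1.0, 0.0], [-0.96, 0.0, 0.27], [-0.27, -0.0, -0.96]]
[309.74856002 228.60932851   1.        ]
[ 650.7 -164.9   54.    56.4]
```

View pics/w1.png

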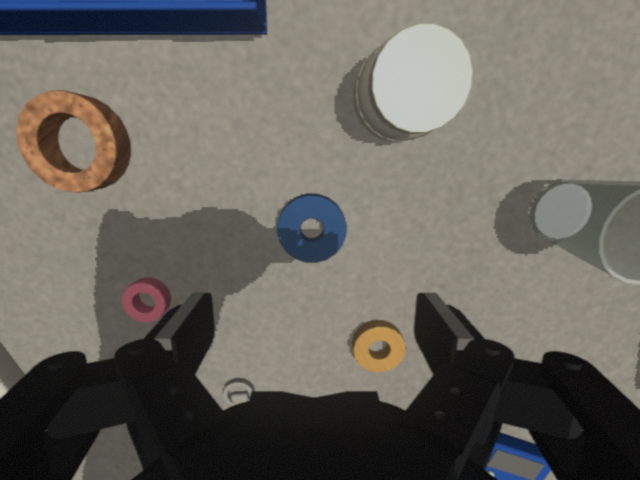

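Wrist view: the blue ring is at (312,228) and measures (650.7,-164.9), which agrees with the top view. Grasping it, then looking at the spindle while holding it.

Run:
```python
from cell import arm
from h import *
import pickle
arm.gripper_to(74)
arm.move_straight([650.7,-164.9,-1]); print(arm.current_eef_pos(),arm.current_wrist_force())
arm.gripper_to(50,60); print(arm.current_grip_width(),arm.current_grasp_force())
arm.move_straight([650.7,-164.9,160]); print(arm.current_grip_width(),arm.current_wrist_force(),arm.current_time())
arm.reach([465,183,180],[0,1,0,0])
d=arm.snapshot("wrist"); pickle.dump(d,open('w2.pkl','wb')); cv2.imwrite('pics/w2.png',d['image'][:,:,::-1])
print(arm.current_time(),arm.current_eef_pos(),arm.current_joint_pos())
for p in([490,183.5,30],[490,183.5,82]):
    c=d['R']@np.array(p)+d['t']; print(d['K']@c/c[2])
print(blob(d,masks(d)['dark'],(d['K']@c/c[2])[:2],30,130))
```

```text
[ 6.51469657e+02 -1.64997776e+02 -9.73595916e-04] [-0.11021409 -0.5310923  -0.3055227 ]
57.022308006898896 62.39822041243315
56.95437738150819 [ 0.8271563  -0.23817579 -3.67622306] 5.2583
6.775 [466.03171106 181.86820044 179.9138424 ] [-0.30456452  0.30132525 -0.21820128  1.92465589  0.08118927  0.92379377
 -2.13523397]
[309.98227467 198.20644727   1.        ]
[309.24386524 209.15348204   1.        ]
[550.3 211.1  21.   70.7]
```

View pics/w2.png

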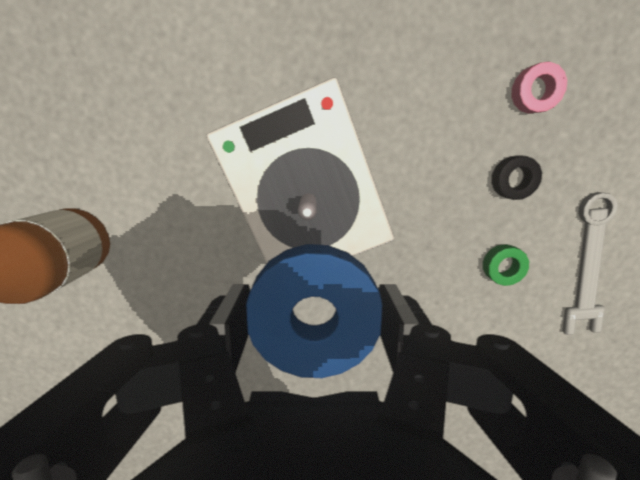

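The blue ring is held with its bore at (315,311). The spindle tip is at (307,211) and the disc is around (308,198). Computing both from this one view.

Run:
```python
from h import *; import pickle
d=pickle.load(open('w2.pkl','rb'))
g=cv2.cvtColor(d['image'],cv2.COLOR_RGB2GRAY)
print(g[195:225,296:320:2])
m=np.zeros_like(g);cv2.circle(m,(307,209),8,255,-1)
ys,xs=np.where((m>0)&(g>150));print('tip',xs.mean(),ys.mean(),len(xs),ray(d,[xs.mean(),ys.mean()],82))
# clean upper/right arc of the disc: edge against white box
m=((g<125).astype(np.uint8)*255);c=np.zeros_like(m);cv2.circle(c,(308,198),62,255,-1);m&=c
pts=[]
for a in np.radians(np.arange(-150,50,4)):
    for r in range(35,62):
        x,y=int(round(308+r*np.cos(a))),int(round(198+r*np.sin(a)))
        if g[y,x]>135: pts.append((308+(r-.5)*np.cos(a),198+(r-.5)*np.sin(a)));break
p=ray(d,pts,30)[:,:2]
A=np.c_[2*p,np.ones(len(p))];s=np.linalg.lstsq(A,(p**2).sum(1),rcond=None)[0]
print('disc',s[:2],2*np.sqrt(s[2]+s[0]**2+s[1]**2),len(p))
print('ring',blob(d,masks(d)['wide'],(315,311),195,80))
print('ring190',blob(d,masks(d)['wide'],(315,311),190,80))
# bore
c=np.zeros_like(g);cv2.circle(c,(315,311),30,255,-1);b=c&~masks(d)['wide']
ys,xs=np.where(b>0);print('bore',xs.min(),xs.max(),ys.min(),ys.max())
```

```text
[[ 90  89  88  91  93  96 100 102 104  97  95  95]
 [ 76  72  74  87  94  97 100 103 106  97  94  95]
 [ 69  65  67  86  95  99 103 104 106 101  97  95]
 [ 67  65  73  88  95 101 104 106 107 104  98  94]
 [ 65  65  77  92  97 102 104 107 109 105  96  95]
 [ 66  66  79  93  98 103 108 109 109 107  99  94]
 [ 65  65  82  95 100 104 109 110 108 108  99  94]
 [ 67  67  86  95 103 109 116 112 108 108 100  92]
 [ 65  68  88 100 112 120 124 121 115 111  98  95]
 [ 64  71  91 106 120 129 134 130 123 110  99  95]
 [ 64  72  96 114 131 140 144 139 130 115 100  92]
 [ 64  76 103 119 138 148 155 149 138 119  99  94]
 [ 65  81 104 129 147 162 167 158 143 122  99  94]
 [ 64  83 107 133 162 194 189 168 149 128 102  95]
 [ 64  86 109 137 188 219 218 188 155 128 102  93]
 [ 63  84 112 148 213 225 224 206 159 128 102  95]
 [ 63  85 110 154 221 226 226 216 161 127 101  94]
 [ 63  82 107 156 222 226 226 218 156 126 101  95]
 [ 71  82 102 147 220 225 226 212 149 118  97  93]
 [ 87  87  98 131 207 224 225 193 141 111  93  92]
 [ 92  88  92 113 180 216 216 168 128 103  93  93]
 [ 91  91  88 101 136 176 178 138 113  97  90  92]
 [ 91  94  87  94 106 130 130 118 100  93  94  93]
 [ 90  90  89  87  93 101 103 101  92  94  94  93]
 [ 88  90  90  88  88  90  89  91  92  91  93  91]
 [ 80  91  90  88  89  90  90  89  91  94  93  91]
 [ 79  90  93  90  92  94  90  92  91  92  93  93]
 [ 78  93  91  91  92  95  92  90  91  93  90  91]
 [ 77  88  91  91  93  93  92  90  89  91  93  92]
 [ 66  81  92  91  90  93  93  90  91  91  90  91]]
tip 307.26666666666665 211.13333333333333 90 [[488.55336545 184.9377046   82.        ]]
disc [487.71899381 185.5097402 ] 88.98754396132753 50
ring [465.1 180.4  56.4  58.2]
ring190 [462.4 180.4  58.7  60.5]
bore 292 337 296 336
```

The two measures of the spindle agree: tip (488.3,185), disc centre (487.7,185.5), disc diameter 89 as given. I'll hover over the tip and check through the bore.

Run:
```python
from cell import arm
from h import *
import pickle
arm.move_straight([488.3,185.5,92]); arm.pause(.3)
print(arm.current_eef_pos(),arm.current_wrist_force(),arm.current_time())
d=arm.snapshot("wrist"); pickle.dump(d,open('w3.pkl','wb'))
cv2.imwrite('pics/w3.png',cv2.resize(d['image'][220:420,190:440],None,fx=3,fy=3)[:,:,::-1])
for z in(100,105): print(blob(d,masks(d)['wide'],(315,311),z,80))
```

```text
[488.55891829 185.67487866  92.68311446] [-0.10269172 -0.54199776 -3.02438711] 7.8333
[483.8 184.1  59.6  62.7]
[486.5 184.1  57.4  60.4]
```

View pics/w3.png

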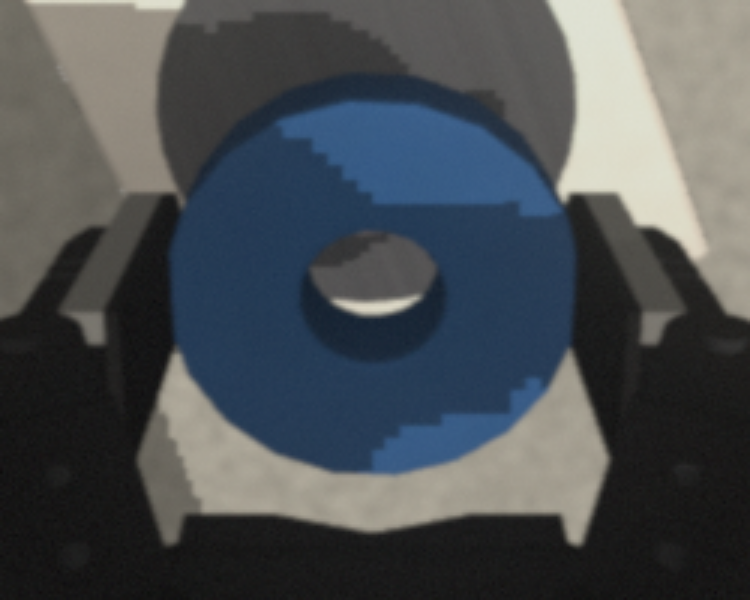

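The bore shows only the disc's rear edge, because the sight line is tilted, so this view doesn't show the rod. I'll work out the ring's offset in the hand from its top face, scaled by the 60 mm diameter.

Run:
```python
from h import *; import pickle
d=pickle.load(open('w3.pkl','rb'))
for z in (97,100,103,106):
    p=ray(d,[(190+172/3,220+270/3),(190+576/3,220+270/3),(314.7,220+100/3),(314.7,220+472/3)],z)
    print(z,'w',p[0,1]-p[1,1],'yc',(p[0,1]+p[1,1])/2,'l',p[2,0]-p[3,0],'xc',(p[2,0]+p[3,0])/2)
    q=ray(d,[(190+308/3,220+280/3),(190+438/3,220+280/3)],z);
```

```text
97 w 60.84441429911038 yc 183.64104697141605 l 62.5453668891069 xc 481.00443655597826
100 w 59.52489495540823 yc 183.64859555267466 l 61.188959363127424 xc 482.6548539837677
103 w 58.205375611706074 yc 183.65614413393328 l 59.832551837147946 xc 484.3052714115571
106 w 56.88585626800389 yc 183.66369271519187 l 58.47614431116847 xc 485.9556888393466
```

Run:
```python
from h import *; import pickle
d=pickle.load(open('s0.pkl','rb'))['top']
g=cv2.cvtColor(d['image'],cv2.COLOR_RGB2GRAY)
b=d['image'].astype(int); 
for thr in(110,130):
    m=cv2.inRange(g,0,thr); c=np.zeros_like(m);cv2.circle(c,(253,272),26,255,-1);m&=c
    m=cv2.morphologyEx(m,cv2.MORPH_CLOSE,np.ones((7,7)));m=cv2.morphologyEx(m,cv2.MORPH_OPEN,np.ones((5,5)))
    cs,_=cv2.findContours(m,0,1);c=max(cs,key=cv2.contourArea)[:,0];p=ray(d,c,30)
    print(thr,cv2.fitEllipse(p[:,:2].astype(np.float32)))
m=np.zeros_like(g);cv2.circle(m,(250,273),4,255,-1)
ys,xs=np.where((m>0)&(g>150));print(ray(d,[xs.mean(),ys.mean()],82),len(xs))
```

```text
110 ((488.898681640625, 187.01426696777344), (85.54557800292969, 86.88433074951172), 9.34265422821045)
130 ((488.6365661621094, 187.069580078125), (86.99246978759766, 87.95409393310547), 24.013317108154297)
[[488.36735771 187.53654121  82.        ]] 7
```

The top view gives the spindle at (488.6,187.1), which fits the wrist camera's -1.7 mm y bias. The ring sits about 1.7 mm towards -x in the grip, so I'll lower at (490.2,187.1) and watch the forces.

```bash
cat >> h.py <<'E'
def lower(arm,x,y,zs,zend,f0,step=2,push=4):
    """lower in steps; shift sideways away from contact; stop when resting at the end or blocked"""
    z=zs
    while z>zend:
        z=max(z-step,zend); arm.move_straight([x,y,z],rate=40)
        f=np.array(arm.current_wrist_force())-f0
        if np.abs(f[:2]).max()>1.5 or f[2]>2: print('z',z,'f',f.round(1),'xy',round(x,1),round(y,1))
        if np.hypot(*f[:2])>3: x+=np.clip(.15*f[0],-.8,.8); y+=np.clip(.15*f[1],-.8,.8)
        if f[2]>push: break
    return x,y,z
E
python3 - <<'E'
from cell import arm
from h import *
arm.move_straight([490.2,187.1,92]); arm.pause(.2)
f0=np.array(arm.current_wrist_force()); print(f0)
arm.move_straight([490.2,187.1,80],rate=40); print(np.array(arm.current_wrist_force())-f0)
x,y,z=lower(arm,490.2,187.1,80,29.5,f0,step=5,push=8)
print(x,y,z,arm.current_eef_pos(),arm.current_time(),arm.current_wrist_force()-f0)
E
```

```text
[-0.3706925  -0.26731733 -3.14646736]
[ 0.35330759 -0.15044691 -0.11284674]
z 70 f [1.7 0.2 0. ] xy 490.2 187.1
z 30 f [-2.  -0.1 14.1] xy 490.2 187.1
490.2 187.1 30 [490.8033974  187.38348654  30.94675357] 11.5333 [-1.99336373 -0.09713237 14.09258265]
```

Seated: 14 N of contact at z=31. Releasing, then picking the middle ring at the top-view position, since the top view proved unbiased.

Run:
```python
from cell import arm
from h import *
import pickle
arm.gripper_to(72); arm.move_straight([490.2,187.1,130],rate=200)
d=arm.snapshot("top"); cv2.imwrite('pics/t1.png',cv2.resize(d['image'][180:330,180:380],None,fx=3,fy=3)[:,:,::-1])
arm.reach([532.5,-225.7,130],[0,1,0,0]); arm.gripper_to(66)
d=arm.snapshot("wrist"); c=d['R']@np.array([532,-227,15])+d['t']; u=d['K']@c/c[2]
print('wrist',blob(d,masks(d)['middle'],u[:2],15,100))
d=arm.snapshot("top"); cv2.imwrite('pics/t2.png',cv2.resize(d['image'][180:330,180:380],None,fx=3,fy=3)[:,:,::-1])
m=masks(d)['wide']; print('wide now',blob(d,m,(253,272),45,22))
arm.move_straight([532.5,-225.7,0]); p=arm.current_eef_pos(); print(p,arm.current_wrist_force())
arm.gripper_to(40,60); print(arm.current_grip_width(),arm.current_grasp_force(),arm.current_eef_pos())
arm.move_straight([532.5,-225.7,140],rate=200); print(arm.current_grip_width(),arm.current_wrist_force(),arm.current_time())
```

```text
wrist [ 533.4 -228.8   47.7   48.8]
wide now [488.7 187.3  55.7  57.1]
[ 533.0842085  -225.93596976    0.73860197] [ 0.16862756 -0.04149677 -0.35095377]
48.06066649219778 60.00599607825279 [ 533.32453044 -226.0278003     1.7398292 ]
47.33258281352803 [-0.53434721 -0.46066812 -1.70751307] 16.5833
```

View pics/t2.png

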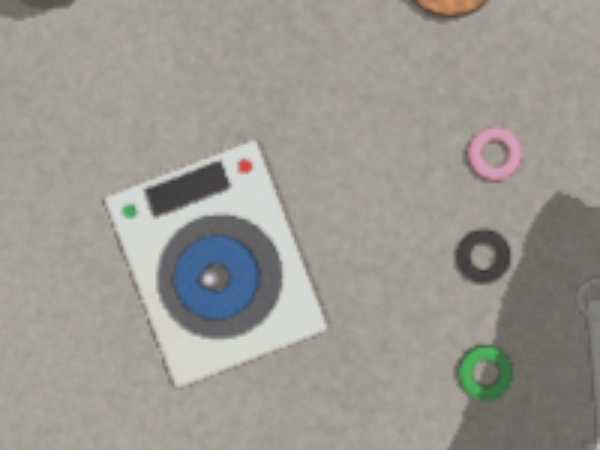

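The wide ring is seated flat on the disc at crop (216,277), with the rod through its bore. Placing the middle ring.

Run:
```python
from cell import arm
from h import *
x,y=488.6,187.1
arm.reach([x,y,130],[0,1,0,0]); arm.move_straight([x,y,96],rate=100); arm.pause(.2)
f0=np.array(arm.current_wrist_force()); print(f0,arm.current_eef_pos(),arm.current_grip_width())
x,y,z=lower(arm,x,y,96,44.5,f0,step=5,push=6)
print(x,y,z,arm.current_eef_pos(),arm.current_time(),arm.current_wrist_force()-f0)
if z<52:
    arm.gripper_to(64); arm.move_straight([x,y,130],rate=200)
    x,y=505.6,-3.1
    arm.reach([x,y,110],[0,1,0,0]); arm.gripper_to(56)
    for n,s in(('top',(341,265)),):
        d=arm.snapshot('wrist'); c=d['R']@np.array([506,-4,15])+d['t']; u=d['K']@c/c[2]
        cv2.imwrite('pics/w4.png',d['image'][:,:,::-1]); print(u,blob(d,masks(d)['dark'],u[:2],15,45))
    print(arm.current_eef_pos(),arm.current_time())
```

```text
[ 0.17323815 -0.24421304 -1.67529355] [489.11806852 187.21203623  96.65758129] 47.4983199563554
z 46 f [-1.7 -0.4 10.7] xy 488.6 187.1
488.6 187.1 46 [489.19304076 187.40374555  46.73276981] 21.5583 [-1.65012849 -0.3523999  10.66234242]
[314.74540272 241.7900374    1.        ] [506.9  -5.6  38.2  40.4]
[505.68104176  -1.92628371 110.01381997] 23.525
```

```bash
ls pics
```

```text
crop.png
scene0.png
t1.png
t2.png
top0.png
w1.png
w2.png
w3.png
w4.png
```

View pics/w4.png

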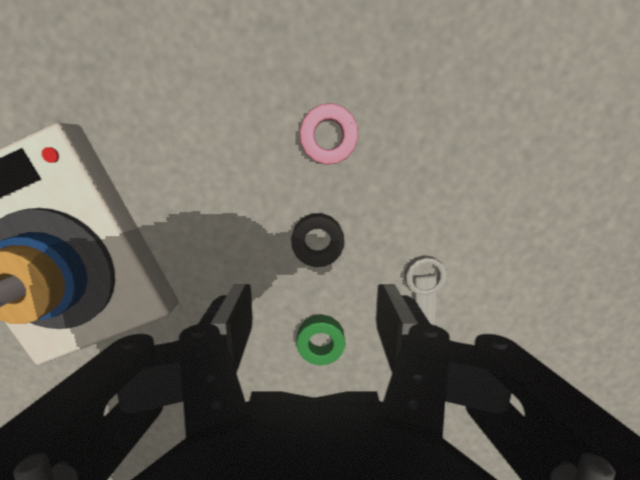

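The black ring at (318,240) is the target. The brass and blue rings are stacked on the spindle at left, and the wrench at (425,273) is clear of the fingers. Picking and placing the narrow ring.

Run:
```python
from cell import arm
from h import *
x,y=505.8,-3.1
arm.move_straight([x,y,1]); p=arm.current_eef_pos(); print(p,arm.current_wrist_force())
arm.gripper_to(30,45); print(arm.current_grip_width(),arm.current_grasp_force(),arm.current_eef_pos())
arm.move_straight([x,y,140],rate=200); print(arm.current_grip_width(),arm.current_wrist_force(),arm.current_time())
if arm.current_grip_width()>33:
    x,y=488.6,187.1
    arm.reach([x,y,140],[0,1,0,0]); arm.move_straight([x,y,98],rate=100); arm.pause(.2)
    f0=np.array(arm.current_wrist_force()); print(f0,arm.current_eef_pos(),arm.current_grip_width())
    x,y,z=lower(arm,x,y,98,59.5,f0,step=4,push=6)
    print(x,y,z,arm.current_eef_pos(),arm.current_time(),arm.current_wrist_force()-f0)
    if z<66:
        arm.gripper_to(56); arm.move_straight([x,y,150],rate=150)
        arm.reach([440,20,200],[0,1,0,0]); arm.pause(.3)
        a=arm.snapshot('scene')['image'][120:240,260:420]; b=arm.snapshot('top')['image'][200:320,180:340]
        cv2.imwrite('pics/end.png',cv2.resize(np.vstack([a,b]),None,fx=2.4,fy=2.4,interpolation=cv2.INTER_CUBIC)[:,:,::-1]); print(arm.current_time())
```

```text
[506.28058993  -2.98540061   1.55485368] [-0.81761783  0.02634868 -0.04902598]
37.94626115145973 44.12586766295135 [506.60553434  -3.03574323   2.38419426]
37.781192350755035 [-0.15989554 -0.24392214 -0.65719782] 25.55
[-0.58936258  0.21482453 -1.29986266] [489.10262934 187.20269462  98.69094008] 37.938886054009444
z 90 f [ 1.9 -1.   0.9] xy 488.6 187.1
z 62 f [ 0.  -0.8  6.6] xy 488.6 187.1
488.6 187.1 62 [489.10718874 187.38372788  62.41679795] 29.35 [ 0.01408874 -0.81140963  6.59753929]
31.55
```

View pics/end.png

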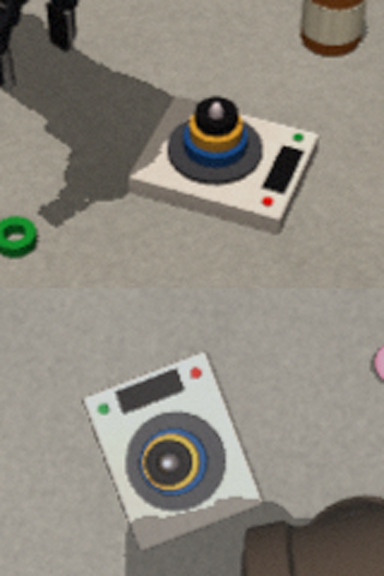

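The rings are stacked flat in the order blue, brass, black, at crop (217,125) in the scene view and (170,462) in the top view. The spindle tip protrudes and the gripper is clear.

```bash
python3 -c "
from cell import arm
print(arm.hand_in())"
```

```text
the job is handed in; nothing more can be done
None
```

The job is handed in: the blue, brass and black rings lie flat on the spindle in that order, released at about 32 s on the robot's clock, and the arm only reached for the three rings.

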